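Bring the puck burn-in station up to its set level

ROBOT

A 6-joint arm with a two-finger parallel gripper is mounted at the origin on a cart in front of the work surface, level with it; the furniture and walls round the work are solid. World frame = base frame: x ahead of the robot, y to its left, z up, the work surface at z = 0. Lengths are in m, angles in rad, forces in N, time in s.
With the tool pointing down it reaches from about 0.3 to 0.875 m from the base axis. Payload 6.4 kg.
Tool frame: the origin (TCP) lies at the very end of the fingers, on their centre line; the grasp point (between the pads) lies 19 mm behind it; z points along the fingers, y is the line along which they close (so a half turn about z gives the same grasp; the last joint's range is limited). The gripper opens to 85 mm and grips with 20 to 120 N. Pads are 22 mm wide; open, the fingers measure 114 mm over their backs; the gripper's body (76 mm by 85 mm) begins 54 mm behind the grasp point. The pads swing forward as they close: fully open they stand 13 mm farther back than shut.
Start: joints at [1.101, 0.181, 1.607, -0, 1.354, -0.206], TCP at [0.15, 0.555, 0.231] pointing down, gripper open.
Joint ranges: [-2.99, 2.99], [-0.89, 2.07], [0.3, 2.58], [-1.14, 4.28], [0, 2.63], [-3.12, 3.12]. Speed limits (rad/s): [2.57, 2.57, 3.01, 3.14, 3.14, 3.14].

INTERFACE

Orientations are given as a unit quaternion [x, y, z, w].
In Python, from cell import robot gives the robot as it stands.
- The arm moves only by the tool servo_tool, never from a script. Its argument "rows" is a list of rows, each an object with "linear": the shift along the world's x, y, z in m, a list of three; "dr": the turn, a rotation vector about the world's x, y, z in rad, a list of three; "hand": the finger opening in m, from 0 to 0.0854. A call has 1 to 5 rows; each row shifts and turns the commanded pose from where the row before left it; what a row does not reach is not made up. A row lasts 1/8 s, in which the tool goes at most 62.5 mm and 10.7 degrees, less where a joint would pass 70% of its speed; a pose out of reach is approached as far as the arm can. A call is refused whole if a number of a shift passes 0.0625 or a number of a turn 0.188, either way. A call with a gripper value outside its range is refused whole. The fingers move at their own pace and stop on an object; the grip force is fixed at half the most. Time passes only in rows, so rows that do not move let the fingers close. It gives the time, the measured TCP pose, the force, the opening and the grip force at its end, in the units of the state.
- robot.observe(): the state, without advancing time (a new reading comes with each control period).
- robot.camera(name): name is "side" or "top" or "wrist"; returns a dict with "frame" (420x560x3 uint8, red, green, blue), "fovy" (degrees; the focal length in pixels is half the picture's height over the tangent of half this angle, whatever the lens; pixels are square), "cx", "cy" (the principal point, pixels), "camera_from_world" (4x4, takes a point from world to camera coordinates). Camera axes: x right, y down, z forward; pixel columns grow to the right and rows downward; lengths in m; the calibration is good to about 2 mm. A picture is of the moment at which its call begins. There is no depth.
- robot.hand_in(): hands the job in; it is judged then, once.
The state is a dict: "time": time; "joint_positions": joint angles; "dq": joint speeds; "joint_torque": joint torques, N m; "tool_pos": TCP position; "ee_rot": TCP orientation; "ft_force": force on the tool from outside, world axes, zero at the start; "ft_torque": the same for the moment, N m; "opening": finger opening in m; "gripper_force": force on a finger pad.
Only numpy, scipy, OpenCV 4.12 (cv2) and the standard library are available. Lean on these libraries where they do the work, as an engineer would, in place of code of your own. Each camera call takes 0.05 s, during which the arm holds its last target. There are 200 camera calls.

TASK

Start the burn-in station: first pull the red-knobbed lever right back to idle against its front stop while all three switches are still off, then, with the lever at idle, flip fully on just the two switches whose nests hold a detector puck (left, middle and right switch belong to the left, middle and right nest) and leave the switch of the empty tray off. Finally push the lever up until it lines up with the orange set pointer and let go; do not shift the pointer, the pucks and trays in the nests, or the things lying about.

Things in the scene. Friction and masses are not known exactly. Their poses are not given: they have to be found in the camera images.
- station: the test station, fixed on the bench: dark base plate 245x252 mm, 12 mm thick, three shallow nests in a row along its front; behind them a grey console (145x250 mm, top 61 mm above the bench), switches on its right half, lever at its left end. Origin on the bench; x points to the rear (front edge at x = -140 mm, rear edge +105 mm), y to the left, z up
- guard_edge (a point): middle of the yellow front edge of the clear guard plate over the switches, underside 241 and top 252 mm above the bench. The plate spans 150 mm in y and runs 96 mm to the rear, on two 12 mm posts 86 mm behind this edge, 67 mm either side. A tool pointing straight down cannot follow a switch under it: lean its upper end 30 to 45 degrees toward the station's front
- lever (a joint): angle of the lever (rad) about a level axis along the station's y through x = +20, y = +105, z = 62 mm of the station, inside a black drum of 48 mm radius. 0 = idle, on its front stop, leaning 0.7 rad from vertical to the front; 0.7 = upright; grows toward the rear, stop at 1.45. It stays where it is left; about 3 N at the knob moves it
- lever_knob (a point): centre of the lever's red barrel-shaped knob, 36 mm in diameter and 36 mm wide along the station's y (flat ends face left and right), 120 mm from the lever's hinge axis. The point's axes turn with the lever and equal the station's when the lever reads 0
- set_pointer (a joint): angle of the small orange set pointer (rad) on the drum beside the lever; same axis, zero and direction as the lever, so the lever is set when both read the same. Not to be moved
- set_pointer_tip (a point): outer end of the orange set pointer, 80 mm from the hinge axis, 13 mm to the left of the lever's plane; the point's axes turn with the pointer and equal the station's when it reads 0
- switch_left (a joint): angle of the left switch (blue paddle, hinge along the station's y at x = +20, y = -12, z = 62 mm of the station), rad. 0 = off, leaning 0.45 rad toward the station's front; 0.9 = on, leaning 0.45 rad to the rear; stops at both. Stays where it is left; about 1.5 N at the paddle moves it. It powers the left nest
- switch_left_tip (a point): upper end of the left switch's blue paddle, 60 mm from its hinge; the paddle is the last 34 mm, 14 mm wide, 10 mm thick. The switches stand 42 mm apart, centre to centre
- switch_middle (a joint): angle of the middle switch (yellow paddle, hinge along the station's y at x = +20, y = -54, z = 62 mm of the station), rad. 0 = off, leaning 0.45 rad toward the station's front; 0.9 = on, leaning 0.45 rad to the rear; stops at both. Stays where it is left; about 1.5 N at the paddle moves it. It powers the middle nest
- switch_middle_tip (a point): upper end of the middle switch's yellow paddle, 60 mm from its hinge; the paddle is the last 34 mm, 14 mm wide, 10 mm thick. The switches stand 42 mm apart, centre to centre
- switch_right (a joint): angle of the right switch (green paddle, hinge along the station's y at x = +20, y = -96, z = 62 mm of the station), rad. 0 = off, leaning 0.45 rad toward the station's front; 0.9 = on, leaning 0.45 rad to the rear; stops at both. Stays where it is left; about 1.5 N at the paddle moves it. It powers the right nest
- switch_right_tip (a point): upper end of the right switch's green paddle, 60 mm from its hinge; the paddle is the last 34 mm, 14 mm wide, 10 mm thick. The switches stand 42 mm apart, centre to centre
- nest_left (a point): centre of the floor of the left nest (a 76x74 mm shallow pocket with a 6 mm rim, blue stripe at its front), 12 mm above the bench
- nest_middle (a point): centre of the floor of the middle nest (a 76x74 mm shallow pocket with a 6 mm rim, yellow stripe at its front), 12 mm above the bench
- nest_right (a point): centre of the floor of the right nest (a 76x74 mm shallow pocket with a 6 mm rim, green stripe at its front), 12 mm above the bench
- puck_white: detector puck with white body and black top on its square white tray, 69x69x34 mm, sitting loose in one of the nests; origin at the centre of its underside
- puck_black: detector puck with black body on its square white tray, 69x69x34 mm, sitting loose in one of the nests; origin at the centre of its underside
- empty_tray: empty square white tray without a puck, 69x69x9 mm, sitting loose in the remaining nest; origin at the centre of its underside
- dropper_bottle: bystander: white dropper bottle with red cap, 36 mm wide, 107 mm high, standing; origin at the centre of its underside
- screwdriver_red: bystander: red-handled screwdriver, 186 mm long along its y, 22 mm thick, lying; origin under its middle
- rail_post (a point): a grey upright steel post of the room, 40x40 mm, reaching from the floor to far above the arm; this point is on its centre line at bench height. Keep the arm clear of it
- tape_roll: bystander: yellow tape roll, 63 mm wide, 19 mm high, lying; origin at the centre of its underside
- marker_blue: bystander: white and blue marker, 139 mm long along its y, 18 mm thick, lying; origin under its middle
Mind the look-alikes: they are no part of the job. Of the things that look like the empty_tray, the larger one is meant.

How it is judged:
By the outcome, as a careful person would: the job done as asked, in the order asked, and still so for the second after the job is handed in, with the robot touching nothing.
It also fails if it takes over 72 s, if anything falls off the work surface, if the arm or the gripper's body presses on something with over 40 N, if the wrist force passes 120 N, or if a joint passes its speed limit or range.

## Working session

There is one attempt and no reset: what is moved stays moved. The work goes in short steps, Python scripts to look and compute and a tool call to move; the robot and the scene stay as the last step left them, time stands still between calls to the robot, and variables do not carry over. Pictures are saved under pics/ and viewed, at most 14 in all, crops included, and the job is handed in when it is done.

Besides the shell and the picture viewer there is one more tool, called after "Request:" in YAML: its name, and indented under it one key for each argument. servo_tool: Moves the arm, as the interface text tells. Its arguments: {"type":"object","properties":{"rows":{"type":"array"}},"required":["rows"]}

```bash
mkdir -p pics; cat > h.py <<'E'
import numpy as np,cv2
from cell import robot
def snap(n,f):
    c=robot.camera(n); cv2.imwrite(f'pics/{f}.png',c['frame'][:,:,::-1]); 
    np.savez(f'pics/{f}.npz',T=c['camera_from_world'],k=[c['fovy'],c['cx'],c['cy']]); return c
def cal(f):
    d=np.load(f'pics/{f}.npz'); fo=210/np.tan(np.radians(d['k'][0]/2)); return d['T'],fo,d['k'][1],d['k'][2]
def proj(f,p):
    T,fo,cx,cy=cal(f); q=np.atleast_2d(p)@T[:3,:3].T+T[:3,3]; return np.c_[cx+fo*q[:,0]/q[:,2],cy+fo*q[:,1]/q[:,2]]
def ray(f,u,v,z):
    T,fo,cx,cy=cal(f); R=T[:3,:3]; o=-R.T@T[:3,3]; d=R.T@np.array([(u-cx)/fo,(v-cy)/fo,1]); return o+d*(z-o[2])/d[2]
E
python3 - <<'E'
from h import *
for n in('top','side'):
    c=snap(n,n+'0'); T=c['camera_from_world']; print(n,c['fovy'],-T[:3,:3].T@T[:3,3])
a=np.vstack([cv2.imread('pics/top0.png'),cv2.imread('pics/side0.png')])
o=robot.observe();print(o['time'],o['ee_rot'],o['tool_pos'])
for n in('top','side'): cv2.imwrite(f'pics/{n}0b.png',cv2.resize(cv2.imread(f'pics/{n}0.png'),(800,600),interpolation=3))
E
```

```text
top 49.26719703558425 [0.18336777 0.12867873 1.31936448]
side 43.541709332828816 [0.32759843 1.46772581 0.79142747]
0.1 [ 1.31515649e-01  9.91313777e-01 -7.48143664e-04 -2.63424606e-04] [0.14969162 0.55466716 0.23047273]
```

View pics/top0b.png

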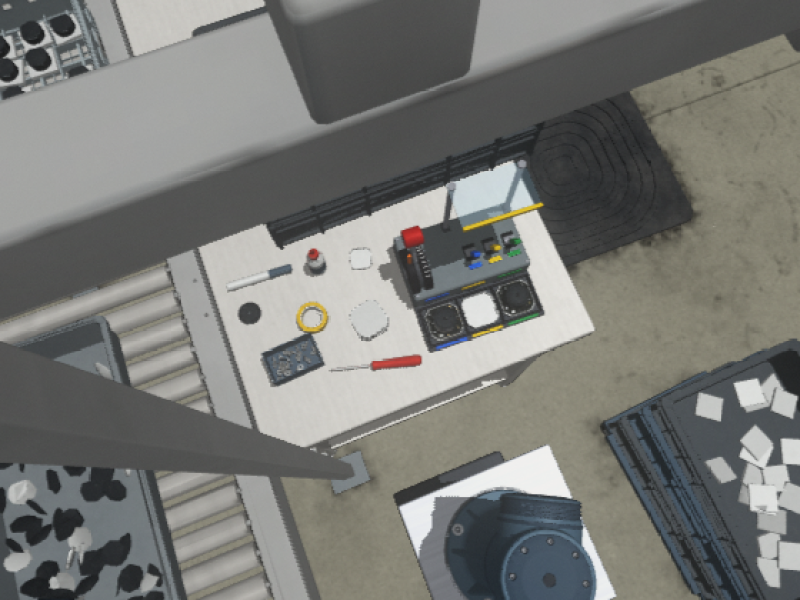

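View pics/side0b.png

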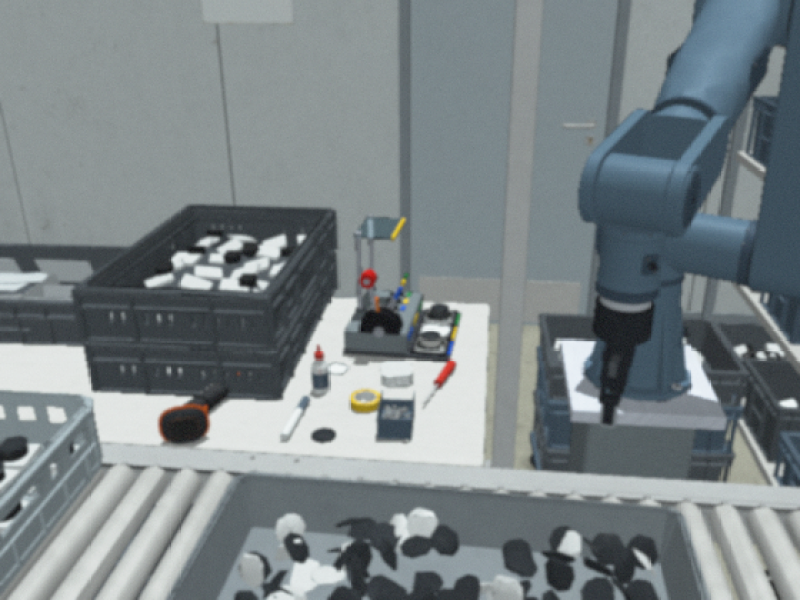

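```bash
python3 - <<'E'
from h import *
for f in('top0','side0'):
    print(proj(f,[[0,0,0],[.3,0,0],[.6,0,0],[.6,.3,0],[.15,.555,.231]]).round())
a=cv2.imread('pics/top0.png')[105:255,260:400]
b=cv2.imread('pics/side0.png')[140:260,235:335]
cv2.imwrite('pics/c1.png',np.hstack([cv2.resize(a,(420,450),interpolation=2),cv2.resize(b,(375,450),interpolation=2)]))
E
```

```text
[[353. 385.]
 [310. 281.]
 [272. 189.]
 [178. 225.]
 [107. 428.]]
[[444. 262.]
 [347. 257.]
 [252. 252.]
 [233. 304.]
 [427. 291.]]
```

View pics/c1.png

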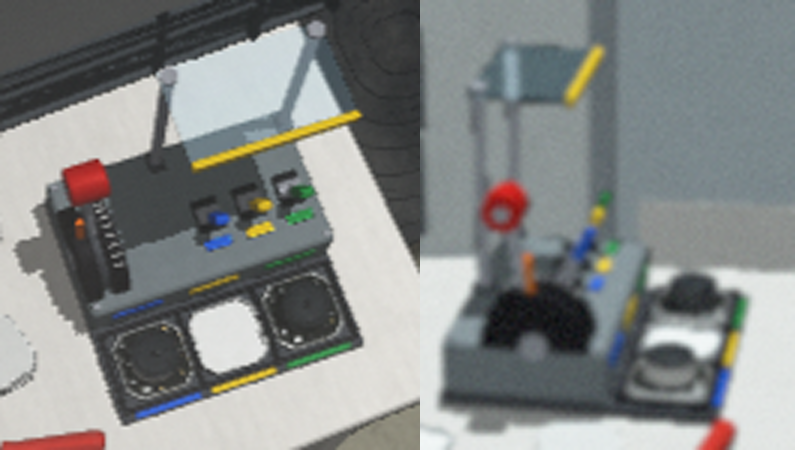

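```bash
cat > fit.py <<'E'
from h import *
from scipy.optimize import least_squares
def W(s,p):
    c,n=np.cos(s[2]),np.sin(s[2]); p=np.atleast_2d(p); return np.c_[s[0]+c*p[:,0]-n*p[:,1],s[1]+n*p[:,0]+c*p[:,1],p[:,2]]
def rot(a,r,y): t=a-.7; return [.02+r*np.sin(t),y,.062+r*np.cos(t)]
sw=lambda a,y:[.02+.06*np.sin(a-.45),y,.062+.06*np.cos(a-.45)]
if __name__=='__main__':
    T=lambda u,v:(260+u/3,105+v/3); S=lambda u,v:(235+u/3.75,140+v/3.75)
    st=[([-.14,.126,.012],T(126,421)),([-.14,-.126,.012],T(363,345)),([-.04,.125,.061],T(97,314)),([-.04,-.125,.061],T(330,243)),
        (sw(0,-.012),T(223,218)),(sw(0,-.054),T(266,204)),(sw(0,-.096),T(308,190))]
    ss=[(sw(0,-.012),S(577,252)),(sw(0,-.054),S(596,212)),(sw(0,-.096),S(603,197))]
    def r(s):
        pt=[p for p,_ in st]+[rot(s[3],.12,.105),rot(s[4],.08,.118),[s[5],.021,.252],[s[5],-.129,.252]]
        ut=[u for _,u in st]+[T(87,181),T(80,224),T(195,166),T(360,114)]
        ps=[p for p,_ in ss]+[rot(s[3],.12,.105),rot(s[4],.08,.118),[s[5],.021,.252],[s[5],-.129,.252]]
        us=[u for _,u in ss]+[S(504,206),S(528,255),S(571,103),S(601,47)]
        return np.r_[(proj('top0',W(s,pt))-ut).ravel(),(proj('side0',W(s,ps))-us).ravel()]
    q=least_squares(r,[.55,.05,0,.7,.5,.03],loss='soft_l1'); s=q.x
    print(s.round(4)); print(r(s).reshape(-1,2).round(1).tolist())
    np.save('s.npy',s)
    print(W(s,[rot(s[3],.12,.105),rot(0,.12,.105),rot(s[4],.12,.105),sw(0,-.012),sw(0,-.096),sw(.9,-.012),sw(.9,-.096)]).round(3))
E
python3 fit.py
```

```text
[ 0.5335 -0.1486 -0.0669  0.8795  0.6835  0.004 ]
[[-1.1, 0.9], [1.2, 0.4], [-1.6, 0.3], [2.8, -1.6], [-0.2, 1.2], [-0.3, 1.5], [-0.2, 1.8], [0.1, 2.2], [0.3, 1.8], [1.1, 0.6], [2.3, 0.8], [-108.0, -6.9], [-110.8, -0.8], [-110.5, -1.2], [-110.4, -0.6], [-110.4, -0.4], [-111.6, -2.7], [-111.2, -1.3]]
[[ 0.582 -0.047  0.18 ]
 [ 0.483 -0.04   0.154]
 [ 0.559 -0.045  0.182]
 [ 0.527 -0.16   0.116]
 [ 0.521 -0.244  0.116]
 [ 0.579 -0.164  0.116]
 [ 0.573 -0.247  0.116]]
```

```bash
sed -i 's/(235+u\/3.75/(235+(u-420)\/3.75/' fit.py; python3 fit.py; python3 - <<'E'
from h import *
for f,uv,z in [('top0',(350*.7,472*.7),0),('top0',(316*.7,258*.7),.1),('top0',(388*.7,362*.7),.02)]: print(ray(f,*uv,z).round(3))
E
```

```text
[ 0.5366 -0.1482 -0.059   0.9084  0.7186  0.003 ]
[[-1.1, 0.2], [0.8, -1.0], [-1.9, -0.3], [2.2, -2.8], [-0.8, 0.3], [-0.9, 0.5], [-0.9, 0.7], [-0.9, 0.5], [-0.5, 0.2], [0.6, -0.1], [1.6, -0.2], [3.1, -6.9], [0.2, -0.9], [0.4, -1.2], [-0.2, -0.4], [-0.0, -0.4], [-0.2, -2.7], [-0.1, -1.3]]
[[ 0.588 -0.046  0.179]
 [ 0.486 -0.04   0.154]
 [ 0.565 -0.045  0.182]
 [ 0.53  -0.16   0.116]
 [ 0.525 -0.244  0.116]
 [ 0.582 -0.163  0.116]
 [ 0.577 -0.247  0.116]]
[0.242 0.22  0.   ]
[0.644 0.133 0.1  ]
[0.413 0.073 0.02 ]
```

```bash
python3 - <<'E'
from h import *
from scipy.optimize import least_squares
# side centreline points (px full-res) 
sp=[(528*.7,20*.7),(518*.7,250*.7),(507*.7,420*.7)]
for z in(-.2,0,.3):print(z,[ray('side0',*p,z).round(3) for p in sp])
for x,y in[(.3,.2),(.25,.22),(.2,.25),(.25,.3),(.2,.3),(.15,.25)]:
    print(x,y,[(proj(f,[[x,y,z] for z in (-.8,0,.5,.8)])/.7).round().tolist() for f in('top0','side0')])
E
```

```text
-0.2 [array([ -0.38 , -17.613,  -0.2  ]), array([ 0.209, -1.341, -0.2  ]), array([ 0.263, -0.103, -0.2  ])]
0 [array([ -0.237, -13.764,   0.   ]), array([ 0.233, -0.775, -0.   ]), array([0.276, 0.214, 0.   ])]
0.3 [array([-0.023, -7.99 ,  0.3  ]), array([0.269, 0.075, 0.3  ]), array([0.295, 0.689, 0.3  ])]
0.3 0.2 [[[370.0, 456.0], [349.0, 440.0], [317.0, 414.0], [268.0, 376.0]], [[479.0, 703.0], [494.0, 416.0], [508.0, 162.0], [518.0, -32.0]]]
0.25 0.22 [[[370.0, 473.0], [349.0, 468.0], [315.0, 459.0], [264.0, 445.0]], [[500.0, 712.0], [521.0, 423.0], [538.0, 166.0], [552.0, -32.0]]]
0.2 0.25 [[[367.0, 493.0], [343.0, 499.0], [305.0, 508.0], [247.0, 523.0]], [[522.0, 726.0], [548.0, 433.0], [571.0, 171.0], [588.0, -32.0]]]
0.25 0.3 [[[346.0, 483.0], [310.0, 484.0], [252.0, 484.0], [164.0, 485.0]], [[500.0, 744.0], [522.0, 446.0], [541.0, 178.0], [556.0, -32.0]]]
0.2 0.3 [[[351.0, 499.0], [319.0, 509.0], [266.0, 525.0], [183.0, 549.0]], [[523.0, 746.0], [549.0, 448.0], [573.0, 179.0], [592.0, -32.0]]]
0.15 0.25 [[[372.0, 508.0], [352.0, 524.0], [319.0, 550.0], [268.0, 590.0]], [[544.0, 728.0], [575.0, 434.0], [602.0, 172.0], [623.0, -32.0]]]
```

Request:
servo_tool:
  rows:
    - {"linear":[-0.022,-0.043,0.03],"dr":[0,0,0],"hand":0.0}
    - {"linear":[-0.022,-0.043,0.03],"dr":[0,0,0],"hand":0.0}
    - {"linear":[-0.022,-0.043,0.03],"dr":[0,0,0],"hand":0.0}
    - {"linear":[-0.022,-0.043,0.03],"dr":[0,0,0],"hand":0.0}

```text
time: 0.6
tool_pos: [0.0611, 0.3815, 0.3518]
ee_rot: [0.132, 0.991, -0.0, -0.0]
ft_force: [-0.5, -0.0, 0.7]
opening: 0.0119
gripper_force: 0.0
```

```bash
python3 - <<'E'
from h import *
o=robot.observe();print({k:np.round(o[k],3) for k in('time','joint_positions','tool_pos','ee_rot','ft_force','opening')})
snap('side','side1')
a=cv2.imread('pics/side1.png')[0:330,230:560]
snap('top','top1')
b=cv2.imread('pics/top1.png')[230:420,150:480]
cv2.imwrite('pics/c2.png',np.vstack([a,b]))
E
```

```text
{'time': np.float64(0.6), 'joint_positions': array([ 1.102, -0.351,  1.861,  0.   ,  1.632, -0.205]), 'tool_pos': array([0.061, 0.382, 0.352]), 'ee_rot': array([ 0.132,  0.991, -0.   , -0.   ]), 'ft_force': array([-0.541, -0.022,  0.713]), 'opening': np.float64(0.012)}
```

View pics/c2.png

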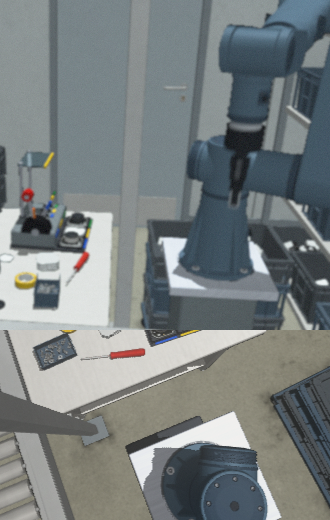

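Request:
servo_tool:
  rows:
    - {"linear":[-0.017,-0.034,0.03],"dr":[0,0,0],"hand":0.0}
    - {"linear":[-0.017,-0.034,0.03],"dr":[0,0,0],"hand":0.0}
    - {"linear":[-0.017,-0.034,0.03],"dr":[0,0,0],"hand":0.0}
    - {"linear":[-0.017,-0.034,0.03],"dr":[0,0,0],"hand":0.0}
    - {"linear":[0,0,0],"dr":[0,0,0],"hand":0.0}

```text
time: 1.32
tool_pos: [-0.0063, 0.2469, 0.4735]
ee_rot: [0.131, 0.991, 0.003, 0.001]
ft_force: [-0.5, 0.9, -1.0]
opening: 0.0
gripper_force: 0.0
```

```bash
python3 - <<'E'
from h import *
o=robot.observe();print({k:np.round(o[k],3) for k in('time','joint_positions','tool_pos','ee_rot','ft_force','opening')})
p=o['tool_pos'];r=np.hypot(*p[:2]);a=np.arctan2(p[1],p[0]);q=[r*np.array([np.cos(a-.175*k),np.sin(a-.175*k)]) for k in range(9)]
print(r,np.diff(q,axis=0).round(3).tolist())
E
```

```text
{'time': np.float64(1.325), 'joint_positions': array([ 1.099, -0.709,  1.831,  0.   ,  2.014, -0.208]), 'tool_pos': array([-0.006,  0.247,  0.474]), 'ee_rot': array([0.131, 0.991, 0.003, 0.001]), 'ft_force': array([-0.454,  0.851, -0.998]), 'opening': np.float64(0.0)}
0.246970237183442 [[0.043, -0.003], [0.042, -0.01], [0.04, -0.017], [0.036, -0.024], [0.031, -0.03], [0.026, -0.035], [0.019, -0.039], [0.012, -0.041]]
```

Request:
servo_tool:
  rows:
    - {"linear":[0.043,-0.003,0],"dr":[0,0,-0.175],"hand":0.0}
    - {"linear":[0.042,-0.01,0],"dr":[0,0,-0.175],"hand":0.0}
    - {"linear":[0.04,-0.017,0],"dr":[0,0,-0.175],"hand":0.0}
    - {"linear":[0.036,-0.024,0],"dr":[0,0,-0.175],"hand":0.0}
    - {"linear":[0.031,-0.03,0],"dr":[0,0,-0.175],"hand":0.0}

```text
time: 1.95
tool_pos: [0.1878, 0.1623, 0.4695]
ee_rot: [0.542, 0.841, -0.001, -0.001]
ft_force: [-0.5, 0.2, 0.3]
opening: -0.0
gripper_force: 0.0
```

Request:
servo_tool:
  rows:
    - {"linear":[0.026,-0.035,0],"dr":[0,0,-0.175],"hand":0.0}
    - {"linear":[0.019,-0.039,0],"dr":[0,0,-0.175],"hand":0.0}
    - {"linear":[0.012,-0.041,0],"dr":[0,0,-0.14],"hand":0.0}
    - {"linear":[0,0,0],"dr":[0,0,0],"hand":0.0854}

```text
time: 2.45
tool_pos: [0.2444, 0.0451, 0.4693]
ee_rot: [0.731, 0.682, -0.001, -0.002]
ft_force: [0.0, -0.7, -1.0]
opening: 0.0171
gripper_force: 0.0
```

```bash
python3 - <<'E'
from h import *
o=robot.observe();print({k:np.round(o[k],3) for k in('time','joint_positions','tool_pos','ee_rot','ft_force','opening')})
c=snap('wrist','w1');T=c['camera_from_world'];print(c['fovy'],-T[:3,:3].T@T[:3,3],T[:3,:3].round(2))
cv2.imwrite('pics/w1b.png',cv2.resize(cv2.imread('pics/w1.png'),(800,600),interpolation=3))
E
```

```text
{'time': np.float64(2.45), 'joint_positions': array([-0.311, -0.7  ,  1.835, -0.   ,  2.011, -0.242]), 'tool_pos': array([0.244, 0.045, 0.469]), 'ee_rot': array([ 0.731,  0.682, -0.001, -0.002]), 'ft_force': array([ 0.041, -0.667, -0.969]), 'opening': np.float64(0.017)}
60.37429565662148 [0.25002732 0.12870839 0.61133147] [[ 1.   -0.07 -0.  ]
 [-0.06 -0.94  0.32]
 [-0.03 -0.32 -0.95]]
```

View pics/w1b.png

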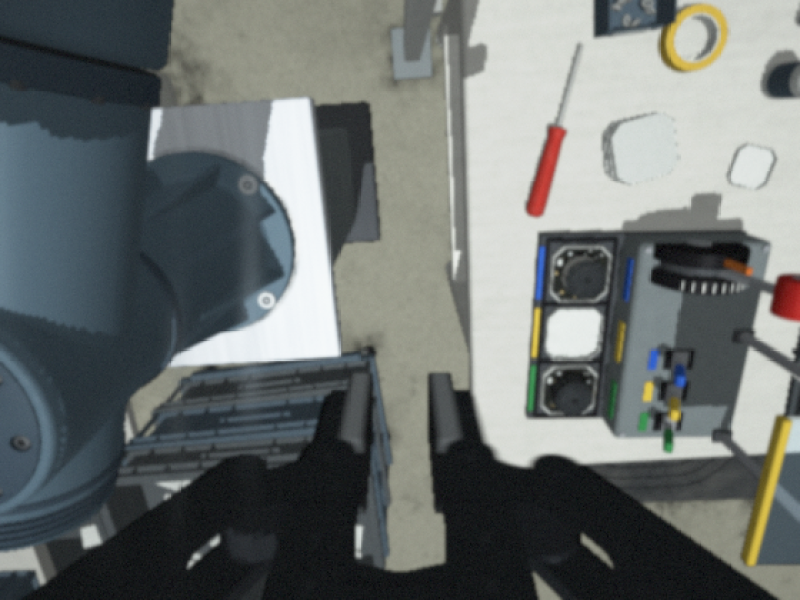

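Request:
servo_tool:
  rows:
    - {"linear":[0.047,-0.013,-0.021],"dr":[0,0,0],"hand":0.0854}
    - {"linear":[0.047,-0.013,-0.021],"dr":[0,0,0],"hand":0.0854}
    - {"linear":[0.047,-0.013,-0.021],"dr":[0,0,0],"hand":0.0854}
    - {"linear":[0.047,-0.013,-0.021],"dr":[0,0,0],"hand":0.0854}
    - {"linear":[0.047,-0.013,-0.021],"dr":[0,0,0],"hand":0.0854}

```text
time: 3.12
tool_pos: [0.4796, -0.0146, 0.3644]
ee_rot: [0.726, 0.688, -0.0, -0.001]
ft_force: [0.9, 0.7, 0.6]
opening: 0.0857
gripper_force: 0.0
```

Request:
servo_tool:
  rows:
    - {"linear":[0.047,-0.013,-0.021],"dr":[0,0,0],"hand":0.0854}
    - {"linear":[0.047,-0.013,-0.021],"dr":[0,0,0],"hand":0.0854}
    - {"linear":[0,0,0],"dr":[0,0,0],"hand":0.0854}

```text
time: 3.5
tool_pos: [0.5728, -0.0405, 0.3179]
ee_rot: [0.726, 0.688, -0.002, -0.004]
ft_force: [0.1, 0.1, -0.4]
opening: 0.0853
gripper_force: 0.0
```

```bash
python3 - <<'E'
from h import *
o=robot.observe();print({k:np.round(o[k],3) for k in('time','joint_positions','tool_pos','ee_rot','ft_force','opening')})
c=snap('wrist','w2')
cv2.imwrite('pics/w2b.png',cv2.resize(cv2.imread('pics/w2.png'),(800,600),interpolation=3))
E
```

```text
{'time': np.float64(3.5), 'joint_positions': array([-0.277,  0.127,  1.494,  0.   ,  1.53 , -0.223]), 'tool_pos': array([ 0.573, -0.04 ,  0.318]), 'ee_rot': array([ 0.726,  0.688, -0.002, -0.004]), 'ft_force': array([ 0.079,  0.101, -0.381]), 'opening': np.float64(0.085)}
```

View pics/w2b.png

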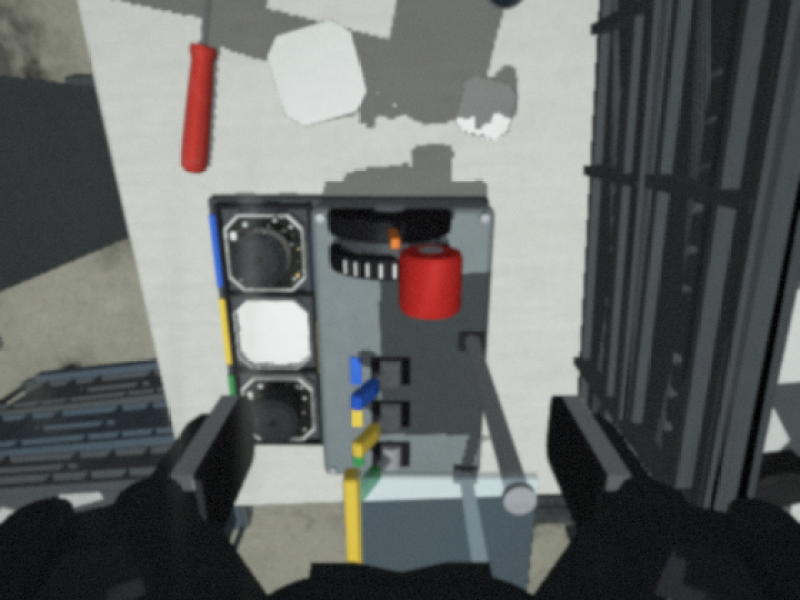

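```bash
cat > fit2.py <<'E'
from fit import *
T=lambda u,v:(260+u/3,105+v/3); S=lambda u,v:(235+(u-420)/3.75,140+v/3.75); V=lambda u,v:(u*.7,v*.7)
D={'top0':[([-.14,.126,.012],T(126,421)),([-.14,-.126,.012],T(363,345)),([-.04,.125,.061],T(97,314)),
 (sw(0,-.012),T(223,218)),(sw(0,-.054),T(266,204)),(sw(0,-.096),T(308,190)),('k',T(87,181)),('p',T(80,224)),('g1',T(195,166)),('g2',T(360,114))],
'side0':[(sw(0,-.054),S(596,212)),(sw(0,-.096),S(603,197)),('k',S(504,206)),('p',S(528,255)),('g1',S(571,103)),('g2',S(601,47))],
'w2':[([-.14,.126,.012],V(211,199)),([-.04,.125,.061],V(314,206)),([.105,.125,.061],V(493,206)),([-.04,-.125,.061],V(328,474)),
 (sw(0,-.012),V(357,402)),(sw(0,-.054),V(358,448)),('k',V(431,284)),('p',V(395,240)),('g1',V(352,469))]}
def r(s):
    m={'k':rot(s[3],.12,.105),'p':rot(s[4],.08,.118),'g1':[s[5],.021,.252],'g2':[s[5],-.129,.252]}
    return np.concatenate([(proj(f,W(s,[m[p] if isinstance(p,str) else p for p,_ in L]))-[u for _,u in L]).ravel() for f,L in D.items()])
q=least_squares(r,[.55,-.1,0,.7,.5,.03],loss='soft_l1'); s=q.x
print(s.round(4)); print(r(s).reshape(-1,2).round(1).tolist()); np.save('s.npy',s)
print(W(s,[rot(s[3],.12,.105),rot(0,.12,.105),rot(s[4],.12,.105),sw(0,-.012),sw(0,-.096),sw(.9,-.012),sw(.9,-.096)]).round(4))
for z in(0,.2,.3):print(ray('w2',600*.7,100*.7,z).round(3))
E
python3 fit2.py
```

```text
[ 0.5376 -0.1448 -0.054   0.9113  0.7481  0.0044]
[[-2.0, 0.5], [-0.2, -1.1], [-3.0, 0.0], [-2.0, 0.4], [-2.2, 0.5], [-2.2, 0.6], [-2.3, 0.7], [-2.1, -0.2], [-1.0, -0.4], [-0.1, -0.8], [-0.3, -0.5], [-0.1, -0.9], [-0.7, 0.0], [-1.0, 0.0], [-1.0, -2.4], [-1.0, -1.1], [-2.0, -0.4], [0.0, 2.0], [6.0, 2.2], [0.3, 2.8], [-0.6, -0.3], [-0.2, 0.6], [-0.1, -4.2], [-0.4, 0.6], [-0.8, 11.9]]
[[ 0.5883 -0.0424  0.1793]
 [ 0.486  -0.0368  0.1538]
 [ 0.569  -0.0413  0.1819]
 [ 0.5308 -0.1564  0.116 ]
 [ 0.5263 -0.2403  0.116 ]
 [ 0.5829 -0.1592  0.116 ]
 [ 0.5784 -0.2431  0.116 ]]
[0.741 0.051 0.   ]
[0.67  0.047 0.2  ]
[0.635 0.046 0.3  ]
```

Request:
servo_tool:
  rows:
    - {"linear":[0.015,-0.002,-0.05],"dr":[0,0,0],"hand":0.0854}
    - {"linear":[0,0,-0.05],"dr":[0,0,0],"hand":0.0854}
    - {"linear":[0,0,-0.04],"dr":[0,0,0],"hand":0.0854}
    - {"linear":[0,0,-0.018],"dr":[0,0,0],"hand":0.0854}
    - {"linear":[0,0,0],"dr":[0,0,0],"hand":0.04}

```text
time: 4.18
tool_pos: [0.5865, -0.0437, 0.1665]
ee_rot: [0.727, 0.687, -0.0, -0.0]
ft_force: [-1.0, 0.9, 1.2]
opening: 0.07
gripper_force: 0.0
```

Request:
servo_tool:
  rows:
    - {"linear":[0,0,0],"dr":[0,0,0],"hand":0.04}
    - {"linear":[0,0,0],"dr":[0,0,0],"hand":0.04}
    - {"linear":[0,0,0],"dr":[0,0,0],"hand":0.04}

```text
time: 4.55
tool_pos: [0.5875, -0.0451, 0.1675]
ee_rot: [0.727, 0.686, 0.001, 0.001]
ft_force: [0.7, 0.0, -0.5]
opening: 0.0401
gripper_force: 0.0
```

```bash
python3 - <<'E'
from fit import *
s=np.load('s.npy');o=robot.observe();print(o['tool_pos'].round(4),o['ft_force'].round(1),o['opening'])
th=np.r_[np.arange(.911,-.05,-.12),-.05]
P=W(s,[rot(t,.12,.105) for t in th])-[0,0,.019];print(th.round(2),P.round(4),np.diff(P,axis=0).round(4).tolist())
snap('wrist','w3');b=proj('w3',W(s,[rot(.911,.12,.105)]));print(b)
snap('side','side2')
E
```

```text
[ 0.5875 -0.0451  0.1675] [ 0.7  0.  -0.5] 0.040107882468363415
[ 0.91  0.79  0.67  0.55  0.43  0.31  0.19  0.07 -0.05 -0.05] [[ 0.5883 -0.0424  0.1603]
 [ 0.5741 -0.0416  0.1625]
 [ 0.5597 -0.0408  0.1629]
 [ 0.5454 -0.04    0.1617]
 [ 0.5314 -0.0393  0.1587]
 [ 0.5178 -0.0385  0.154 ]
 [ 0.5048 -0.0378  0.1478]
 [ 0.4927 -0.0372  0.14  ]
 [ 0.4816 -0.0366  0.1309]
 [ 0.4815 -0.0366  0.1308]] [[-0.0142, 0.0008, 0.0022], [-0.0144, 0.0008, 0.0004], [-0.0143, 0.0008, -0.0013], [-0.0141, 0.0008, -0.003], [-0.0136, 0.0007, -0.0046], [-0.0129, 0.0007, -0.0062], [-0.0121, 0.0007, -0.0078], [-0.0111, 0.0006, -0.0091], [-0.0001, 0.0, -0.0001]]
[[283.00688546 290.6764835 ]]
```

Request:
servo_tool:
  rows:
    - {"linear":[-0.014,0.003,-0.004],"dr":[0,0,0],"hand":0.04}
    - {"linear":[-0.014,0.001,0.0],"dr":[0,0,0],"hand":0.04}
    - {"linear":[-0.014,0.001,-0.003],"dr":[0,0,0],"hand":0.04}
    - {"linear":[-0.014,0.001,-0.003],"dr":[0,0,0],"hand":0.04}
    - {"linear":[-0.014,0.001,-0.005],"dr":[0,0,0],"hand":0.04}

```text
time: 5.28
tool_pos: [0.5168, -0.0381, 0.1519]
ee_rot: [0.727, 0.686, 0.0, 0.001]
ft_force: [1.8, 0.5, 1.0]
opening: 0.04
gripper_force: 1.2
```

Request:
servo_tool:
  rows:
    - {"linear":[-0.013,0.001,-0.006],"dr":[0,0,0],"hand":0.04}
    - {"linear":[-0.012,0.001,-0.008],"dr":[0,0,0],"hand":0.04}
    - {"linear":[0,0,0],"dr":[0,0,0],"hand":0.04}

```text
time: 5.65
tool_pos: [0.4897, -0.0356, 0.1361]
ee_rot: [0.727, 0.686, -0.001, -0.002]
ft_force: [-2.7, -0.2, 0.3]
opening: 0.0398
gripper_force: 2.4
```

Request:
servo_tool:
  rows:
    - {"linear":[-0.004,0,-0.003],"dr":[0,0,0],"hand":0.04}
    - {"linear":[0,0,0],"dr":[0,0,0],"hand":0.04}

```text
time: 5.9
tool_pos: [0.488, -0.0357, 0.1345]
ee_rot: [0.727, 0.686, 0.0, -0.0]
ft_force: [-2.0, 1.3, 4.7]
opening: 0.04
gripper_force: 6.7
```

Request:
servo_tool:
  rows:
    - {"linear":[-0.003,0,-0.002],"dr":[0,0,0],"hand":0.04}
    - {"linear":[0,0,0],"dr":[0,0,0],"hand":0.04}

```text
time: 6.15
tool_pos: [0.4872, -0.0358, 0.1338]
ee_rot: [0.727, 0.686, 0.002, 0.002]
ft_force: [2.3, 2.0, 7.8]
opening: 0.0402
gripper_force: 6.6
```

Request:
servo_tool:
  rows:
    - {"linear":[-0.002,0,-0.001],"dr":[0,0,0],"hand":0.04}
    - {"linear":[0,0,0],"dr":[0,0,0],"hand":0.04}

```text
time: 6.4
tool_pos: [0.487, -0.0359, 0.1337]
ee_rot: [0.727, 0.686, 0.003, 0.003]
ft_force: [7.8, 4.4, 8.4]
opening: 0.0401
gripper_force: 5.3
```

Request:
servo_tool:
  rows:
    - {"linear":[0.008,0,0.005],"dr":[0,0,0],"hand":0.06}
    - {"linear":[0,0,0],"dr":[0,0,0],"hand":0.08}
    - {"linear":[0,0,0.04],"dr":[0,0,0],"hand":0.08}
    - {"linear":[0,0,0.055],"dr":[0,0,0],"hand":0.08}
    - {"linear":[0,0,0.055],"dr":[0,0,0],"hand":0.0}

```text
time: 7.02
tool_pos: [0.49, -0.0358, 0.2868]
ee_rot: [0.727, 0.686, -0.001, -0.001]
ft_force: [0.6, 0.4, 0.0]
opening: 0.064
gripper_force: 0.0
```

Request:
servo_tool:
  rows:
    - {"linear":[-0.002,-0.007,0],"dr":[0,0,-0.175],"hand":0.0}
    - {"linear":[-0.002,-0.007,0],"dr":[0,0,-0.175],"hand":0.0}
    - {"linear":[-0.002,-0.007,0],"dr":[0,0,-0.175],"hand":0.0}
    - {"linear":[-0.002,-0.007,0],"dr":[0,0,-0.175],"hand":0.0}
    - {"linear":[-0.002,-0.007,0],"dr":[0,0,-0.175],"hand":0.0}

```text
time: 7.65
tool_pos: [0.4802, -0.071, 0.2854]
ee_rot: [0.95, 0.311, -0.001, -0.001]
ft_force: [0.4, 1.0, 0.5]
opening: 0.0002
gripper_force: 0.0
```

Request:
servo_tool:
  rows:
    - {"linear":[-0.002,-0.007,0],"dr":[0,0,-0.175],"hand":0.0}
    - {"linear":[-0.002,-0.007,0],"dr":[0,0,-0.175],"hand":0.0}
    - {"linear":[-0.002,-0.007,0],"dr":[0,0,-0.175],"hand":0.0}
    - {"linear":[-0.002,-0.007,0],"dr":[0,0,-0.175],"hand":0.0}
    - {"linear":[-0.002,-0.007,0],"dr":[0,0,-0.175],"hand":0.0}

```text
time: 8.28
tool_pos: [0.4702, -0.106, 0.2853]
ee_rot: [0.993, -0.121, -0.001, -0.0]
ft_force: [-0.9, 0.5, -0.5]
opening: -0.0002
gripper_force: 0.0
```

Request:
servo_tool:
  rows:
    - {"linear":[-0.002,-0.007,0],"dr":[0,0,-0.175],"hand":0.0}
    - {"linear":[-0.002,-0.007,0],"dr":[0,0,-0.175],"hand":0.0}
    - {"linear":[-0.002,-0.007,0],"dr":[0,0,-0.175],"hand":0.0}
    - {"linear":[-0.002,-0.007,0],"dr":[0,0,-0.175],"hand":0.0}
    - {"linear":[-0.002,-0.007,0],"dr":[0,0,-0.175],"hand":0.0}

```text
time: 8.9
tool_pos: [0.4602, -0.1409, 0.2853]
ee_rot: [0.848, -0.53, -0.001, 0.0]
ft_force: [-0.1, 0.2, -0.1]
opening: 0.0
gripper_force: 0.0
```

Request:
servo_tool:
  rows:
    - {"linear":[-0.002,-0.007,0],"dr":[0,0,-0.175],"hand":0.0}
    - {"linear":[-0.002,-0.007,0],"dr":[0,0,-0.175],"hand":0.0}
    - {"linear":[0,0,0],"dr":[0,0,-0.14],"hand":0.0}
    - {"linear":[0,0,0],"dr":[0,0,0],"hand":0.0}

```text
time: 9.4
tool_pos: [0.4564, -0.1548, 0.2855]
ee_rot: [-0.696, 0.718, 0.001, -0.0]
ft_force: [-0.3, 0.1, -0.6]
opening: 0.0001
gripper_force: 0.0
```

```bash
python3 - <<'E'
from fit import *
from scipy.spatial.transform import Rotation as R
s=np.load('s.npy');o=robot.observe();print(o['tool_pos'].round(4),o['joint_positions'].round(3),o['ft_force'].round(1),o['opening'],R.from_quat(o['ee_rot']).as_matrix().round(3))
print(W(s,[[-.055,-.012,.09],[.025,-.012,.09],[-.055,-.096,.09]]))
snap('top','top2');snap('side','side3')
print(proj('top2',W(s,[rot(0,.12,.105)])),proj('side3',W(s,[rot(0,.12,.105)])))
a=cv2.imread('pics/top2.png')[105:255,260:400]
b=cv2.imread('pics/side3.png')[140:260,235:335]
cv2.imwrite('pics/c3.png',np.hstack([cv2.resize(a,(420,450),interpolation=2),cv2.resize(b,(375,450),interpolation=2)]))
E
```

```text
[ 0.4564 -0.1548  0.2855] [-0.574 -0.075  1.765 -0.     1.454  2.598] [-0.3  0.1 -0.6] 8.28625287412265e-05 [[-0.03  -1.    -0.002]
 [-1.     0.03   0.001]
 [-0.001  0.002 -1.   ]]
[[ 0.48199352 -0.15378702  0.09      ]
 [ 0.56187698 -0.15810358  0.09      ]
 [ 0.47746112 -0.23766465  0.09      ]]
[[299.05372652 203.8706394 ]] [[289.01846555 204.57784409]]
```

View pics/c3.png

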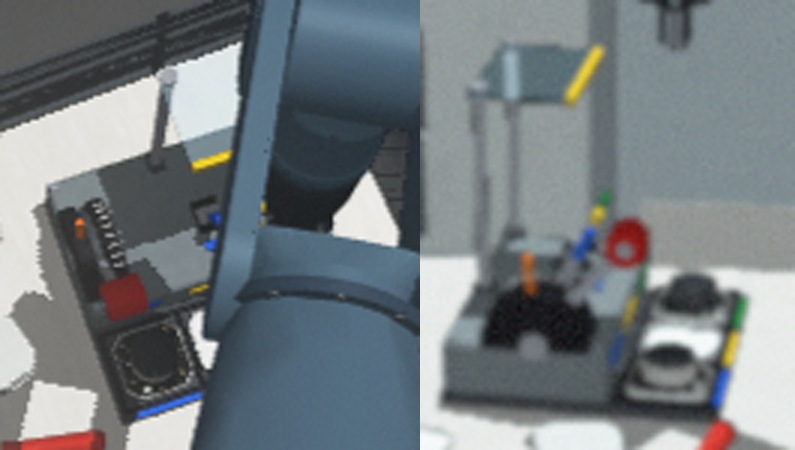

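Request:
servo_tool:
  rows:
    - {"linear":[0.004,0,-0.03],"dr":[-0.009,-0.175,0],"hand":0.0}
    - {"linear":[0.005,0,-0.04],"dr":[-0.009,-0.175,0],"hand":0.0}
    - {"linear":[0.005,0,-0.04],"dr":[-0.009,-0.175,0],"hand":0.0}
    - {"linear":[0.005,0,-0.04],"dr":[-0.009,-0.175,0],"hand":0.0}
    - {"linear":[0.005,0,-0.043],"dr":[0,0,0],"hand":0.0}

```text
time: 10.12
tool_pos: [0.4817, -0.1509, 0.1082]
ee_rot: [-0.665, 0.677, -0.225, 0.22]
ft_force: [-0.0, -0.6, 0.6]
opening: -0.0002
gripper_force: 0.0
```

Request:
servo_tool:
  rows:
    - {"linear":[0.005,0,0],"dr":[0,0,0],"hand":0.0}
    - {"linear":[0,0,0],"dr":[0,0,0],"hand":0.0}

```text
time: 10.38
tool_pos: [0.4887, -0.1509, 0.1102]
ee_rot: [-0.666, 0.677, -0.224, 0.22]
ft_force: [0.1, 0.8, -0.5]
opening: 0.0001
gripper_force: 0.0
```

```bash
python3 - <<'E'
from fit import *
from scipy.spatial.transform import Rotation as R
s=np.load('s.npy');o=robot.observe();print(o['tool_pos'].round(4),o['joint_positions'].round(3),R.from_quat(o['ee_rot']).as_matrix().round(3))
snap('wrist','w4')
print((proj('w4',W(s,[sw(0,-.012),sw(0,-.054),sw(0,-.096)]))/.7).round(),(proj('w4',o['tool_pos'])/.7).round())
cv2.imwrite('pics/w4b.png',cv2.resize(cv2.imread('pics/w4.png'),(800,600),interpolation=3))
E
```

```text
[ 0.4887 -0.1509  0.1102] [-0.821 -0.096  2.328  0.847  0.611  1.698] [[-0.016 -0.803  0.596]
 [-1.     0.012 -0.01 ]
 [ 0.    -0.596 -0.803]]
[[289. 353.]
 [284. 235.]
 [277.  93.]] [[397. 395.]]
```

View pics/w4b.png

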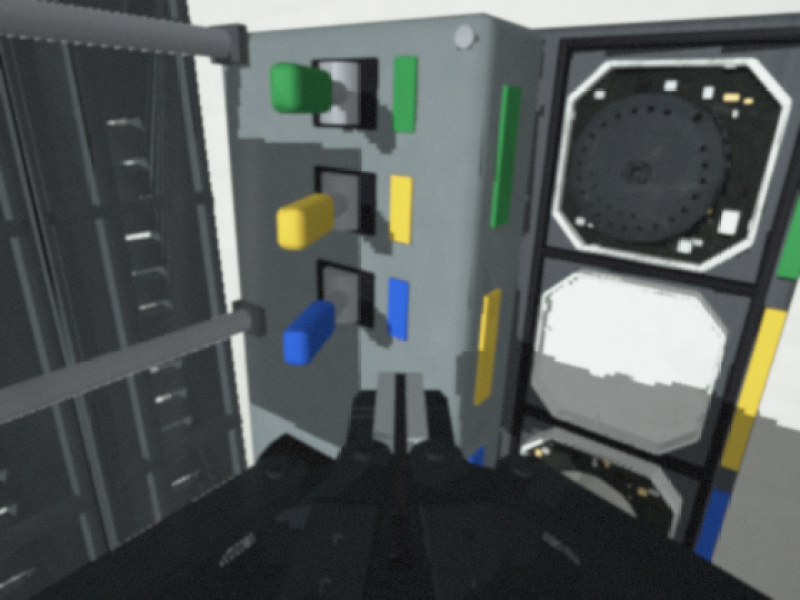

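Request:
servo_tool:
  rows:
    - {"linear":[0,-0.005,-0.02],"dr":[0,0,0],"hand":0.0}
    - {"linear":[0.015,0,0],"dr":[0,0,0],"hand":0.0}
    - {"linear":[0.012,0,0],"dr":[0,0,0],"hand":0.0}
    - {"linear":[0.01,-0.001,0],"dr":[0,0,0],"hand":0.0}
    - {"linear":[0.01,0,0],"dr":[0,0,0],"hand":0.0}

```text
time: 11.05
tool_pos: [0.5355, -0.1562, 0.0891]
ee_rot: [-0.666, 0.677, -0.223, 0.22]
ft_force: [-2.3, -0.3, 0.9]
opening: 0.0001
gripper_force: 1.1
```

Request:
servo_tool:
  rows:
    - {"linear":[0.008,0,0],"dr":[0,0,0],"hand":0.0}
    - {"linear":[0.007,-0.001,0],"dr":[0,0,0],"hand":0.0}
    - {"linear":[0,0,0],"dr":[0,0,0],"hand":0.0}

```text
time: 11.42
tool_pos: [0.5499, -0.1573, 0.0886]
ee_rot: [-0.666, 0.677, -0.223, 0.22]
ft_force: [-0.2, -0.0, -0.1]
opening: -0.0002
gripper_force: 0.0
```

Request:
servo_tool:
  rows:
    - {"linear":[0.005,0,0],"dr":[0,0,0],"hand":0.0}
    - {"linear":[0,0,0],"dr":[0,0,0],"hand":0.0}

```text
time: 11.68
tool_pos: [0.5546, -0.1575, 0.0886]
ee_rot: [-0.665, 0.677, -0.223, 0.22]
ft_force: [-1.4, 0.3, 0.5]
opening: -0.0002
gripper_force: 0.2
```

Request:
servo_tool:
  rows:
    - {"linear":[0.004,0,0],"dr":[0,0,0],"hand":0.0}
    - {"linear":[0,0,0],"dr":[0,0,0],"hand":0.0}

```text
time: 11.92
tool_pos: [0.5587, -0.1574, 0.0887]
ee_rot: [-0.665, 0.677, -0.223, 0.22]
ft_force: [-0.7, -0.4, -0.2]
opening: -0.0001
gripper_force: 0.5
```

Request:
servo_tool:
  rows:
    - {"linear":[0.003,0,0],"dr":[0,0,0],"hand":0.0}
    - {"linear":[0,0,0],"dr":[0,0,0],"hand":0.0}

```text
time: 12.18
tool_pos: [0.5608, -0.1573, 0.0881]
ee_rot: [-0.666, 0.677, -0.223, 0.22]
ft_force: [-12.4, -0.5, 5.5]
opening: 0.0001
gripper_force: 6.9
```

Request:
servo_tool:
  rows:
    - {"linear":[-0.035,0,0],"dr":[0,0,0],"hand":0.0}
    - {"linear":[-0.05,0.001,0],"dr":[0,0,0],"hand":0.0}
    - {"linear":[-0.002,-0.042,0],"dr":[0,0,0],"hand":0.0}
    - {"linear":[-0.002,-0.041,0],"dr":[0,0,0],"hand":0.0}
    - {"linear":[0,0,0],"dr":[0,0,0],"hand":0.0}

```text
time: 12.8
tool_pos: [0.4731, -0.2435, 0.0901]
ee_rot: [-0.664, 0.678, -0.225, 0.219]
ft_force: [-0.5, 0.3, 0.1]
opening: -0.0005
gripper_force: 0.0
```

```bash
python3 - <<'E'
from fit import *
from scipy.spatial.transform import Rotation as R
s=np.load('s.npy');o=robot.observe();print(o['tool_pos'].round(4),o['joint_positions'].round(3),R.from_quat(o['ee_rot']).as_matrix().round(3))
snap('wrist','w5');print((proj('w5',W(s,[sw(.9,-.012),sw(0,-.054),sw(0,-.096)]))).round())
E
```

```text
[ 0.4731 -0.2435  0.0901] [-1.025  0.051  2.244  0.914  0.687  1.454] [[-0.021 -0.802  0.597]
 [-1.     0.016 -0.015]
 [ 0.002 -0.597 -0.802]]
[[118. 362.]
 [164. 345.]
 [157. 273.]]
```

Request:
servo_tool:
  rows:
    - {"linear":[0.022,0.003,-0.001],"dr":[0,0,0],"hand":0.0}
    - {"linear":[0.015,0,0],"dr":[0,0,0],"hand":0.0}
    - {"linear":[0.012,-0.001,0],"dr":[0,0,0],"hand":0.0}
    - {"linear":[0.012,0,0],"dr":[0,0,0],"hand":0.0}
    - {"linear":[0.01,-0.001,0],"dr":[0,0,0],"hand":0.0}

```text
time: 13.48
tool_pos: [0.5441, -0.2379, 0.0875]
ee_rot: [-0.666, 0.677, -0.223, 0.22]
ft_force: [-2.2, 1.6, 2.3]
opening: -0.0001
gripper_force: 1.9
```

Request:
servo_tool:
  rows:
    - {"linear":[0.006,0,0],"dr":[0,0,0],"hand":0.0}
    - {"linear":[0.003,0,0],"dr":[0,0,0],"hand":0.0}
    - {"linear":[0,0,0],"dr":[0,0,0],"hand":0.0}

```text
time: 13.85
tool_pos: [0.5525, -0.2384, 0.0875]
ee_rot: [-0.665, 0.677, -0.223, 0.22]
ft_force: [-0.6, -0.1, -0.5]
opening: 0.0001
gripper_force: 0.1
```

Request:
servo_tool:
  rows:
    - {"linear":[0.002,0,0],"dr":[0,0,0],"hand":0.0}
    - {"linear":[0,0,0],"dr":[0,0,0],"hand":0.0}

```text
time: 14.1
tool_pos: [0.5544, -0.2385, 0.0876]
ee_rot: [-0.665, 0.678, -0.223, 0.22]
ft_force: [-2.6, 0.1, -0.2]
opening: 0.0001
gripper_force: 0.8
```

Request:
servo_tool:
  rows:
    - {"linear":[0.003,0,0],"dr":[0,0,0],"hand":0.0}
    - {"linear":[0,0,0],"dr":[0,0,0],"hand":0.0}

```text
time: 14.35
tool_pos: [0.5563, -0.2384, 0.087]
ee_rot: [-0.666, 0.678, -0.223, 0.219]
ft_force: [-18.0, -0.2, 8.4]
opening: 0.0
gripper_force: 9.8
```

Request:
servo_tool:
  rows:
    - {"linear":[0.0015,0,0],"dr":[0,0,0],"hand":0.0}
    - {"linear":[0,0,0],"dr":[0,0,0],"hand":0.0}

```text
time: 14.6
tool_pos: [0.557, -0.2385, 0.0868]
ee_rot: [-0.666, 0.678, -0.222, 0.219]
ft_force: [-28.7, 0.7, 15.2]
opening: -0.0002
gripper_force: 16.2
```

Request:
servo_tool:
  rows:
    - {"linear":[-0.035,0,0],"dr":[0,0,0],"hand":0.0}
    - {"linear":[-0.05,0,0.01],"dr":[0,0,0],"hand":0.0}
    - {"linear":[-0.01,0,0.05],"dr":[0.009,0.16,0],"hand":0.0}
    - {"linear":[-0.005,0,0.05],"dr":[0.009,0.16,0],"hand":0.0}
    - {"linear":[0,0,0.05],"dr":[0.009,0.16,0],"hand":0.0}

```text
time: 15.22
tool_pos: [0.467, -0.2346, 0.2236]
ee_rot: [-0.697, 0.706, -0.074, 0.097]
ft_force: [1.0, -0.7, -0.8]
opening: 0.0001
gripper_force: 0.0
```

Request:
servo_tool:
  rows:
    - {"linear":[0,0,0.05],"dr":[0.009,0.16,0],"hand":0.0}
    - {"linear":[0,0,0],"dr":[0,0,0],"hand":0.0}

```text
time: 15.48
tool_pos: [0.4725, -0.2359, 0.2781]
ee_rot: [-0.703, 0.71, -0.021, 0.046]
ft_force: [0.8, 1.0, -1.1]
opening: -0.0
gripper_force: 0.0
```

```bash
python3 - <<'E'
from fit import *
from scipy.spatial.transform import Rotation as R
s=np.load('s.npy');o=robot.observe();r=R.from_quat(o['ee_rot']);print(o['tool_pos'].round(4),o['joint_positions'].round(3),r.as_matrix().round(3))
# target: same as now after +pi about z, tool y along station x
y=np.array([np.cos(s[2]),np.sin(s[2]),0]);z=np.array([0,0,-1.]);t=R.from_matrix(np.c_[np.cross(y,z),y,z])
print((t*(R.from_rotvec([0,0,np.pi])*r).inv()).as_rotvec())
E
```

```text
[ 0.4725 -0.2359  0.2781] [-0.744 -0.012  1.722  0.092  1.385  2.392] [[-0.008 -0.995  0.095]
 [-0.999  0.012  0.035]
 [-0.036 -0.095 -0.995]]
[ 0.0329877  -0.09631403 -0.04379071]
```

Request:
servo_tool:
  rows:
    - {"linear":[0,0,0.01],"dr":[-0.033,0.096,-0.044],"hand":0.0}
    - {"linear":[0,0.011,0],"dr":[0,0,0.175],"hand":0.0}
    - {"linear":[0,0.011,0],"dr":[0,0,0.175],"hand":0.0}
    - {"linear":[0,0.011,0],"dr":[0,0,0.175],"hand":0.0}
    - {"linear":[0,0.011,0],"dr":[0,0,0.175],"hand":0.0}

```text
time: 16.1
tool_pos: [0.4679, -0.1893, 0.2806]
ee_rot: [0.895, -0.445, -0.005, 0.001]
ft_force: [-0.3, 0.3, -0.1]
opening: 0.0002
gripper_force: 0.0
```

Request:
servo_tool:
  rows:
    - {"linear":[0.001,0.011,0],"dr":[0,0,0.175],"hand":0.0}
    - {"linear":[0.001,0.011,0],"dr":[0,0,0.175],"hand":0.0}
    - {"linear":[0.001,0.011,0],"dr":[0,0,0.175],"hand":0.0}
    - {"linear":[0.001,0.011,0],"dr":[0,0,0.175],"hand":0.0}
    - {"linear":[0.001,0.011,0],"dr":[0,0,0.175],"hand":0.0}

```text
time: 16.73
tool_pos: [0.4729, -0.1343, 0.2807]
ee_rot: [1.0, -0.024, -0.004, 0.003]
ft_force: [0.2, 0.1, 0.3]
opening: 0.0
gripper_force: 0.0
```

Request:
servo_tool:
  rows:
    - {"linear":[0.001,0.011,0],"dr":[0,0,0.175],"hand":0.0}
    - {"linear":[0.001,0.011,0],"dr":[0,0,0.175],"hand":0.0}
    - {"linear":[0.001,0.011,0],"dr":[0,0,0.175],"hand":0.0}
    - {"linear":[0.001,0.011,0],"dr":[0,0,0.175],"hand":0.0}
    - {"linear":[0.001,0.011,0],"dr":[0,0,0.175],"hand":0.0}

```text
time: 17.35
tool_pos: [0.4779, -0.0793, 0.2807]
ee_rot: [0.916, 0.402, -0.001, 0.004]
ft_force: [0.6, -0.6, 0.1]
opening: -0.0
gripper_force: 0.0
```

Request:
servo_tool:
  rows:
    - {"linear":[0.001,0.011,0],"dr":[0,0,0.175],"hand":0.085}
    - {"linear":[0.001,0.011,0],"dr":[0,0,0.175],"hand":0.085}
    - {"linear":[0.001,0.011,0],"dr":[0,0,0.175],"hand":0.085}
    - {"linear":[0,0,0],"dr":[0,0,0.167],"hand":0.085}
    - {"linear":[0,0,0],"dr":[0,0,0],"hand":0.085}

```text
time: 17.98
tool_pos: [0.4808, -0.0467, 0.2809]
ee_rot: [0.727, 0.686, 0.0, 0.005]
ft_force: [0.7, 0.4, 0.2]
opening: 0.0845
gripper_force: 0.0
```

```bash
python3 - <<'E'
from fit import *
from scipy.spatial.transform import Rotation as R
s=np.load('s.npy');o=robot.observe();r=R.from_quat(o['ee_rot']);print(o['tool_pos'].round(4),o['opening'])
y=np.array([np.cos(s[2]),np.sin(s[2]),0]);z=np.array([0,0,-1.]);t=R.from_matrix(np.c_[np.cross(y,z),y,z])
print((t*r.inv()).as_rotvec())
snap('wrist','w6')
P=[rot(0,.12,.105),rot(s[4],.08,.118),sw(.9,-.012),sw(0,-.054),sw(.9,-.096)]
print((proj('w6',W(s,P))/.7).round())
cv2.imwrite('pics/w6b.png',cv2.resize(cv2.imread('pics/w6.png'),(800,600),interpolation=3))
E
```

```text
[ 0.4808 -0.0467  0.2809] 0.0844946921757112
[0.00647706 0.00678807 0.00448195]
[[408. 262.]
 [554. 233.]
 [558. 412.]
 [479. 464.]
 [547. 511.]]
```

View pics/w6b.png

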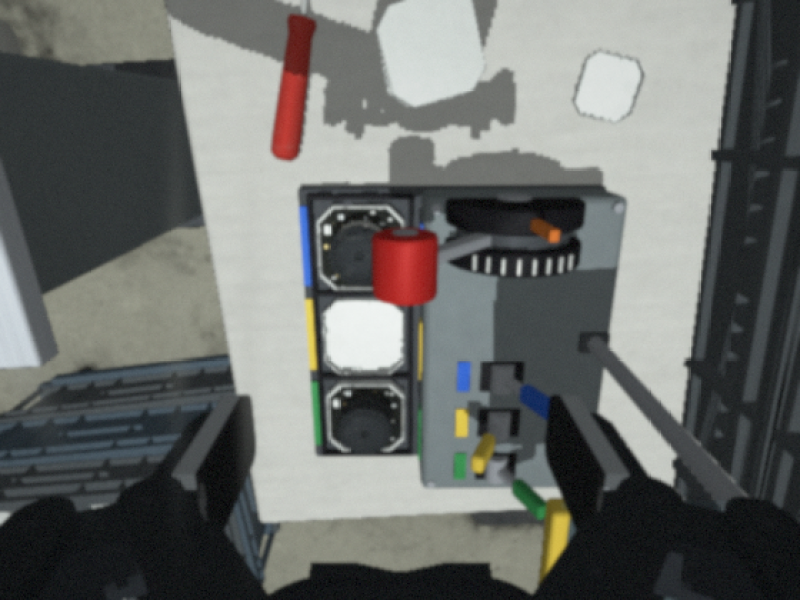

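Request:
servo_tool:
  rows:
    - {"linear":[0.007,0.008,-0.03],"dr":[0.006,0.007,0.004],"hand":0.085}
    - {"linear":[0,0,-0.05],"dr":[0,0,0],"hand":0.085}
    - {"linear":[0,0,-0.05],"dr":[0,0,0],"hand":0.085}
    - {"linear":[0,0,-0.018],"dr":[0,0,0],"hand":0.085}
    - {"linear":[0,0,0],"dr":[0,0,0],"hand":0.085}

```text
time: 18.65
tool_pos: [0.4867, -0.0387, 0.1319]
ee_rot: [0.727, 0.687, -0.001, -0.001]
ft_force: [-0.0, -0.1, 0.8]
opening: 0.0852
gripper_force: 0.0
```

Request:
servo_tool:
  rows:
    - {"linear":[0,0,0],"dr":[0,0,0],"hand":0.04}
    - {"linear":[0,0,0],"dr":[0,0,0],"hand":0.04}
    - {"linear":[0,0,0],"dr":[0,0,0],"hand":0.038}
    - {"linear":[0,0,0],"dr":[0,0,0],"hand":0.038}

```text
time: 19.15
tool_pos: [0.4877, -0.0392, 0.1351]
ee_rot: [0.726, 0.688, -0.001, 0.0]
ft_force: [-8.0, 0.4, 9.4]
opening: 0.0385
gripper_force: 25.6
```

Request:
servo_tool:
  rows:
    - {"linear":[0.013,-0.001,0.008],"dr":[0,0,0],"hand":0.038}
    - {"linear":[0.013,-0.001,0.006],"dr":[0,0,0],"hand":0.038}
    - {"linear":[0.0135,-0.001,0.0045],"dr":[0,0,0],"hand":0.038}
    - {"linear":[0.014,-0.001,0.003],"dr":[0,0,0],"hand":0.038}
    - {"linear":[0.014,-0.001,0.001],"dr":[0,0,0],"hand":0.038}

```text
time: 19.77
tool_pos: [0.5563, -0.0441, 0.157]
ee_rot: [0.726, 0.688, -0.0, 0.001]
ft_force: [-2.3, 0.3, 2.6]
opening: 0.0382
gripper_force: 1.6
```

Request:
servo_tool:
  rows:
    - {"linear":[0.006,0,0],"dr":[0,0,0],"hand":0.038}
    - {"linear":[0,0,0],"dr":[0,0,0],"hand":0.038}

```text
time: 20.02
tool_pos: [0.5622, -0.044, 0.156]
ee_rot: [0.726, 0.688, -0.0, 0.001]
ft_force: [-0.3, -0.1, 0.1]
opening: 0.0382
gripper_force: 0.0
```

```bash
python3 - <<'E'
from fit import *
s=np.load('s.npy');o=robot.observe();print(o['tool_pos'].round(4),o['opening'],o['ft_force'])
snap('wrist','w7')
P=[rot(.68,.12,.105),rot(s[4],.08,.118)]
print((proj('w7',W(s,P))).round(1))
a=cv2.imread('pics/w7.png')
cv2.imwrite('pics/w7b.png',cv2.resize(a[120:320,160:420],(780,600),interpolation=2))
E
```

```text
[ 0.5622 -0.044   0.156 ] 0.03816605106938714 [-0.29004607 -0.08484619  0.07037477]
[[277.5 310.4]
 [291.2 235.9]]
```

View pics/w7b.png

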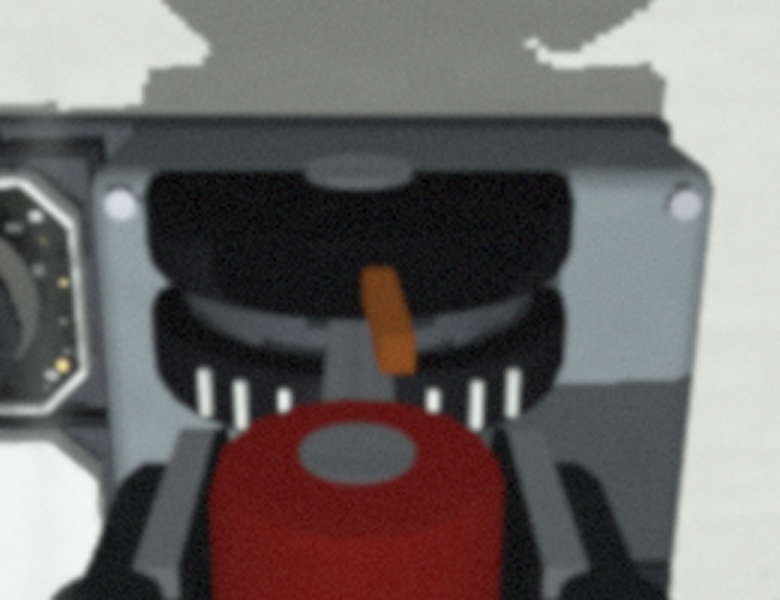

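```bash
python3 - <<'E'
from fit import *
from scipy.optimize import brentq
s=np.load('s.npy').copy()
F=lambda u,v:(160+u/3,120+v/3)
pr=lambda p:((proj('w7',W(s,[p]))[0]-[160,120])*3)
for y in(.12,.125):print('hinge',pr([.02,y,.062]))
print('screwmid',pr([.0325,.115,.061]),'corners',pr([-.04,.125,.061]),pr([.105,.125,.061]))
for dx in(0,.001,.002,.003):
    s=np.load('s.npy').copy(); s[0]+=dx
    k=brentq(lambda t:pr(rot(t,.12,.123))[0]-358,.3,1.2); p=[brentq(lambda t:pr(rot(t,.08,.118))[0]-u,.3,1.2) for u in (395,397,399)]
    print(dx,k,p,pr(rot(k,.12,.123)),pr(rot(p[1],.08,.118)),pr([.02,.125,.062])[0],pr([.0325,.115,.061])[0])
E
```

```text
hinge [365.83810175 197.79146069]
hinge [365.89187854 176.29918062]
screwmid [420.52180773 217.75413177] corners [ 99.45493629 175.09882442] [743.09861262 175.30563812]
0 0.6858255356822894 [0.7509270563379147, 0.7548559891027795, 0.758787057235551] [358.         443.28653943] [397.         347.72032382] 365.8918785353768 420.5218077267538
0.001 0.6775027956238139 [0.7384074540978007, 0.7423310562443938, 0.7462564218231305] [358.         442.81232615] [397.         347.52801104] 370.3428469139144 424.90109190701594
0.002 0.6691784562975684 [0.725898856370331, 0.7298180298688335, 0.7337385980356549] [358.         442.30463533] [397.         347.30340134] 374.79442452405766 429.2809653575558
0.003 0.6608519395465698 [0.713399281642071, 0.7173149218824505, 0.7212315906251178] [358.         441.76354233] [397.         347.04659648] 379.24661149089906 433.6614281973185
```

Request:
servo_tool:
  rows:
    - {"linear":[0.004,0,0],"dr":[0,0,0],"hand":0.038}
    - {"linear":[0.004,0,0],"dr":[0,0,0],"hand":0.038}
    - {"linear":[0,0,0],"dr":[0,0,0],"hand":0.038}

```text
time: 20.45
tool_pos: [0.5701, -0.044, 0.1562]
ee_rot: [0.726, 0.688, -0.0, 0.001]
ft_force: [-0.4, -0.6, -0.3]
opening: 0.0376
gripper_force: 0.2
```

```bash
python3 - <<'E'
from fit import *
o=robot.observe();print(o['tool_pos'].round(4),o['opening'],o['ft_force'].round(1))
snap('wrist','w8');snap('side','side4')
a=cv2.imread('pics/w8.png');b=cv2.imread('pics/side4.png')[175:245,240:310]
cv2.imwrite('pics/w8b.png',np.hstack([cv2.resize(a[170:300,230:330],(400,520),interpolation=2),cv2.resize(b,(400,520)[:1]+(520,),interpolation=2)]))
E
```

```text
[ 0.5701 -0.044   0.1562] 0.03762353290349033 [-0.4 -0.6 -0.3]
```

View pics/w8b.png

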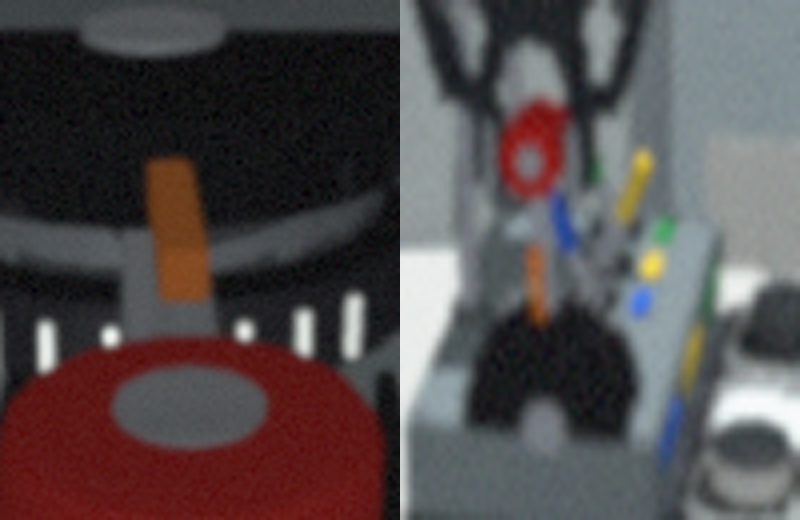

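```bash
python3 - <<'E'
from fit import *
from scipy.optimize import brentq
s0=np.load('s.npy')
def go(f,M,hub,kn,pt,hy):
    for hy_ in hy:
        def u(s,p): return M(proj(f,W(s,[p]))[0])
        def mk(dx): s=s0.copy(); s[0]+=dx; return s
        dx=brentq(lambda d:u(mk(d),[.02,hy_,.062])-hub,-.02,.02)
        for d in (0,dx):
            s=mk(d);print(f,round(d,4),[round(brentq(lambda t:u(s,rot(t,r,y))-v,.2,1.3),3) for r,y,v in((.12,.123,kn),(.08,.118,pt))])
go('w8',lambda q:(q[0]-230)*4,153,190,184,(.125,))
go('side4',lambda q:(q[0]-240)*400/70+400,545,527,535,(.12,.128))
E
```

```text
w8 0 [0.745, 0.756]
w8 -0.0015 [0.758, 0.775]
side4 0 [0.731, 0.714]
side4 -0.0036 [0.762, 0.759]
side4 0 [0.731, 0.714]
side4 -0.0052 [0.775, 0.779]
```

Request:
servo_tool:
  rows:
    - {"linear":[0.001,0,0],"dr":[0,0,0],"hand":0.038}
    - {"linear":[0,0,0],"dr":[0,0,0],"hand":0.038}
    - {"linear":[0,0,0],"dr":[0,0,0],"hand":0.08}
    - {"linear":[0,0,0],"dr":[0,0,0],"hand":0.08}
    - {"linear":[0,0,0.03],"dr":[0,0,0],"hand":0.08}

```text
time: 21.18
tool_pos: [0.569, -0.0435, 0.184]
ee_rot: [0.726, 0.688, -0.002, -0.002]
ft_force: [1.1, 0.5, -0.0]
opening: 0.08
gripper_force: 0.0
```

Request:
servo_tool:
  rows:
    - {"linear":[0,0,0.05],"dr":[0,0,0],"hand":0.08}
    - {"linear":[0,0,0.05],"dr":[0,0,0],"hand":0.08}
    - {"linear":[-0.03,0,0.03],"dr":[0,0,0],"hand":0.08}
    - {"linear":[0,0,0],"dr":[0,0,0],"hand":0.08}

```text
time: 21.68
tool_pos: [0.5413, -0.0443, 0.3196]
ee_rot: [0.726, 0.688, 0.001, 0.003]
ft_force: [0.6, -0.2, -0.3]
opening: 0.0796
gripper_force: 0.0
```

```bash
python3 - <<'E'
from fit import *
snap('wrist','w9');snap('side','side5')
a=cv2.imread('pics/w9.png')[120:400,130:430];b=cv2.imread('pics/side5.png')[175:245,240:310]
cv2.imwrite('pics/w9b.png',np.hstack([cv2.resize(a,(430,400),interpolation=2),cv2.resize(b,(370,400),interpolation=2)]))
E
```

```text
(no output)
```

View pics/w9b.png

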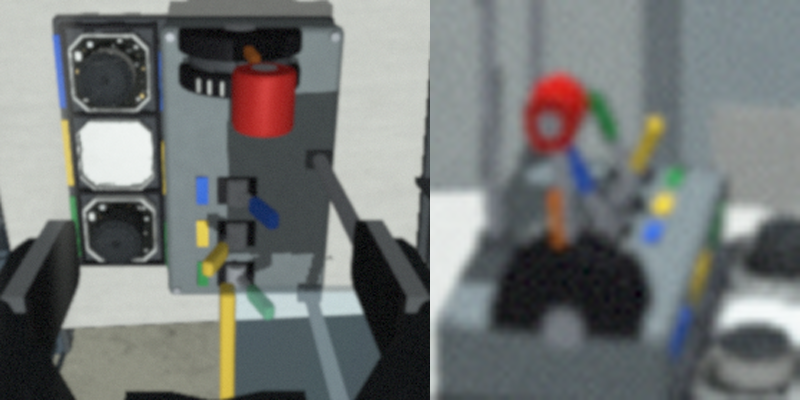

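The final picture shows the knob (549,122), pointer tip (555,190) and hub (562,325) in line. The blue and green switches are on, yellow is off, and the pucks and tray are in place.

```bash
python3 -c "
from cell import robot
print(robot.hand_in())"
```

```text
the job is handed in; nothing more can be done
None
```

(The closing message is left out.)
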